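# Nudge the adapter plate onto its locating pins and start the test

### The arm

A 6-joint arm with a two-finger parallel gripper is mounted at the origin on the work surface. World frame = base frame: x ahead of the robot, y to its left, z up, the work surface at z = 0. Lengths are in m, angles in degrees, forces in N, time in s.
With the tool pointing down it reaches from about 0.325 to 0.85 m from the base axis. Payload 15.5 kg.
Tool frame: the origin (TCP) lies midway between the tips of the shut fingers; the grasp point (between the pads) lies 19 mm behind it; y points along the fingers, x is the direction in which the jaws open and shut, and the axes are right-handed (so a half turn about y gives the same grasp; the last joint's range is limited). The gripper opens to 91 mm and grips with 3 to 60 N. Pads are 32 mm wide; open, the fingers measure 118 mm over their backs; the gripper's body (76 mm by 178 mm) begins 60 mm behind the grasp point.
Start: joints at [69.414, 28.281, 77.091, -0, 74.628, -5.472], TCP at [0.163, 0.603, 0.214] pointing down, gripper open.
Joint ranges: [-166.48, 166.48], [-47.26, 123.95], [12.59, 153.08], [-70.14, 250.14], [6.76, 159.57], [-176.63, 176.63]. Speed limits (degrees/s): [108.29, 108.29, 147.25, 172.46, 172.46, 172.46].

### API

Orientations are given as a 3x3 rotation matrix whose columns are the frame's x, y, z axes.
In Python, from bench import ctrl gives the robot as it stands. The module is installed in compiled form; this text tells all that it offers. Calls block until the motion is done:
- ctrl.goto(position, orientation): joint-space move of the TCP to a pose.
- ctrl.move_l(position, vel=0.15, ori=None, contact_N=None): straight line of the TCP; ori=None keeps the orientation; vel is the mean speed in m/s. With contact_N (N) it stops when the force on the tool has changed by that much, and returns True; else False.
- ctrl.movej(angles): joint-space move.
- ctrl.command_gripper(opening): opening from 0.0 (shut) to 1.0 (fully open); the grip force is fixed at half the most; returns when the fingers have stopped.
- ctrl.sleep(seconds).
- ctrl.ik(position, orientation): joint angles nearest the present ones, or None.
- ctrl.read_camera(name): name is "side" or "top"; returns the picture (480x640x3 uint8, blue, green, red); there is no depth.
- ctrl.camera_params(name): a dict with "fx", "fy", "cx", "cy" (pixels), "D" ([k1, k2, p1, p2, k3] as OpenCV has them; the pictures are not rectified), "pose" (4x4, takes a point from camera to world coordinates). Camera axes: x right, y up, looking along -z (the intrinsics and any distortion apply to the point x, -y, -z); pixel columns grow to the right and rows downward; lengths in m; the calibration is good to about 2 mm. A picture is of the moment at which its call begins. camera_params takes no time and is no camera call.
A pose or a line that the arm cannot do raises ctrl.MotionError and nothing moves.
- ctrl.sign_off(): hands the job in, once; it reports no verdict.
Readings, each from a call of its own:
- ctrl.current_t(): time.
- ctrl.current_q(): joint angles.
- ctrl.current_dq(): joint speeds.
- ctrl.current_effort(): joint torques, N m.
- ctrl.current_tool_pos(): TCP position.
- ctrl.current_eef_rot(): TCP orientation.
- ctrl.current_contact_force(): force on the tool from outside, world axes, zero at the start.
- ctrl.current_wrist_torque(): the same for the moment, N m.
- ctrl.current_grip_width(): opening from 0.0 (shut) to 1.0 (fully open).
Only numpy, scipy, OpenCV 4.12 (cv2) and the standard library are available. Lean on these libraries where they do the work, as an engineer would, in place of code of your own. Each camera call takes 0.05 s, during which the arm holds its last target. There are 200 camera calls.

### The job

The blue adapter plate has been left lying on top of the test fixture's pins, out of line. Nudge it sideways with the fingertips, without lifting it, until its holes drop over the two steel locating pins and it lies flat on the grey bed; only then press the green start button all the way in and let go of it. Do not press the red stop button, and leave the other things on the bench where they are.

Things in the scene. Friction and masses are not known exactly. Their poses are not given: they have to be found in the camera images.
- fixture: grey test fixture, fixed: a flat bed 190 (x) x 210 (y) x 30 mm high; origin at the centre of its underside, z up, bed top 30 mm above the origin. Four posts stand on it, 14 mm high (tips 44 mm above the origin): two steel locating pins and two brass rest studs. Seated plate: origin 30 mm straight above this origin, its axes along the fixture's, underside on the bed
- plate: loose blue adapter plate, green circuit board on its middle, 150 (x) x 170 (y) x 6 mm, 0.35 kg; origin at the centre of its underside, z up. Starts flat on the tips of the posts, 14 mm above the bed, shifted 14-26 mm to the fixture's -x (robot's side), up to 18 mm in y, turned up to 0.09 rad. Slides with a few newtons; when its holes are within 4 mm of the posts it drops, guided by the tapers
- hole_a (a point): centre, on the plate's underside, of its 14 mm through hole at (+40, +55) mm, which goes over pin_a
- hole_b (a point): centre, on the plate's underside, of its 14 mm through hole at (-40, -55) mm, which goes over pin_b. The 18 mm holes at (+40, -55) and (-40, +55) mm go over the rest studs
- pin_a (a point): foot (at the bed's top) of the steel locating pin at (+40, +55) mm of the fixture; 11 mm thick for the lower 6 mm, then tapering to a 4 mm tip 14 mm up. The brass rest studs are at (+40, -55) and (-40, +55) mm, 12 mm thick, tapering to an 8 mm tip
- pin_b (a point): foot of the other, equal, steel locating pin, at (-40, -55) mm of the fixture, at the bed's top
- start_top (a point): centre of the top of the green start button, a round spring button 32 mm across, on a fixed grey box 75 x 75 x 30 mm that stands to the left or to the right of the fixture
- start (a joint): travel of the start button, m: 0 released, 0.006 fully in; it springs back; fully in takes 4 N, straight down
- stop_top (a point): centre of the top of the red stop button, same size, on a box like the other one on the other side; not to be pressed
- stop (a joint): travel of the stop button, m: 0 released, 0.006 fully in
- adapter_brass: loose brass coaxial adapter standing upright, 24 mm across, 44 mm high; origin under its centre; bystander
- adapter_steel: loose steel coaxial adapter standing upright, 24 mm across, 44 mm high; origin under its centre; bystander
- screwdriver: loose screwdriver lying along its x, 180 mm long; bystander
- tape: loose yellow roll of tape lying flat, 90 mm across, 20 mm high; origin under its centre; bystander
- cleaner: loose grey can standing, 52 mm across, 160 mm high; origin under its centre; bystander
- meter: loose orange hand-held meter lying flat, 150 x 80 x 36 mm; origin under its centre; bystander
- tray: loose empty blue parts tray, 70 x 150 x 30 mm; origin under its centre; bystander
There are look-alikes about, which are no part of the job. What is shaped like the part that bears start_top but turquoise is not meant.

How it is judged (in metres and radians):
On the way, in this order (a step that is already met when the one before it is completed fails the run):
1. the plate lies flat on the bed, its holes over the locating pins (z of plate in the frame of fixture below 0.033 m and horizontal distance between hole_a and pin_a below 0.004 m and horizontal distance between hole_b and pin_b below 0.004 m and angle between plate's own z axis and vertical below 0.035 rad), for 0.2 s.
2. the start button is pressed in (value of joint start above 0.0045 m), for 0.05 s.
At the end, for the whole second after the job is handed in: The plate lies flat on the bed (underside within 3 mm of it, tilted less than 2 degrees) with both 14 mm holes within 4 mm of the locating pins and at rest, after which the start button was pressed at least 4.5 mm in and let go (all of step 1 and linear speed of plate below 0.02 m/s and value of joint each of start, stop below 0.002 m); the robot touches nothing.
It fails at once if the plate is lifted (its centre more than 8 mm above where it lay on the tips) or tipped up by more than 25 degrees (z of plate in the frame of fixture above 0.052 m or angle between plate's own z axis and vertical above 0.44 rad).
It fails at once if the start button is pressed before the plate is seated (value of joint start above 0.003 m and not (z of plate in the frame of fixture below 0.033 m and horizontal distance between hole_a and pin_a below 0.004 m and horizontal distance between hole_b and pin_b below 0.004 m and angle between plate's own z axis and vertical below 0.035 rad)).
It fails at once if the stop button is pressed (value of joint stop above 0.003 m).
It fails at once if another thing on the bench is moved by more than 20 mm (distance of any of adapter_brass, adapter_steel, screwdriver, tape, cleaner, meter, tray from where it was at the start of the episode above 0.02 m).
It also fails if it takes over 72 s, if anything falls off the work surface, if the arm or the gripper's body presses on something with over 40 N, if the wrist force passes 120 N, or if a joint passes its speed limit or range.

## Working session

There is one attempt and no reset: what is moved stays moved. The work goes in short steps, each a Python script; the robot and the scene stay as the last script left them, time stands still between calls to the robot, and variables do not carry over. Pictures are saved under pics/ and viewed, about 8 in all and at most 12, crops included, and the job is handed in when it is done.

```bash
mkdir -p pics
cat > h.py <<'E'
import numpy as np, cv2
from bench import ctrl
def params(n):
    p=ctrl.camera_params(n); K=np.array([[p["fx"],0,p["cx"]],[0,p["fy"],p["cy"]],[0,0,1]],float)
    return K,np.array(p["D"],float),np.array(p["pose"],float)
def onplane(n,uv,z):
    K,D,T=params(n)
    q=cv2.undistortPoints(np.array(uv,float).reshape(-1,1,2),K,D).reshape(-1,2)
    d=np.c_[q[:,0],-q[:,1],-np.ones(len(q))]@T[:3,:3].T; o=T[:3,3]
    return (o+d*((z-o[2])/d[:,2])[:,None])[:,:2]
def proj(n,P):
    K,D,T=params(n); P=np.array(P,float).reshape(-1,3)
    c=(P-T[:3,3])@T[:3,:3]; c=c*[1,-1,-1]
    return cv2.projectPoints(c,np.zeros(3),np.zeros(3),K,D)[0].reshape(-1,2)
def shot(n,name):
    im=ctrl.read_camera(n); cv2.imwrite(f"pics/{name}.png",im); return im
E
python3 - <<'E'
from h import *
for n in("top","side"):
    shot(n,n+"0"); K,D,T=params(n); print(n,K[0,0],K[1,1],D,T.round(3).tolist())
print(ctrl.current_t(),ctrl.current_eef_rot())
E
```

```text
top 478.58446663822025 478.58446663822025 [-0.08656959  0.          0.          0.          0.        ] [[0.019, 0.984, -0.174, 0.371], [-1.0, 0.019, -0.001, -0.0], [0.002, 0.174, 0.985, 1.191], [0.0, 0.0, 0.0, 1.0]]
side 590.8570206949088 590.8570206949088 [0.01330909 0.         0.         0.         0.        ] [[0.969, 0.139, -0.202, 0.277], [-0.244, 0.616, -0.749, -1.077], [0.021, 0.775, 0.631, 0.981], [0.0, 0.0, 0.0, 1.0]]
0.1 [[ 2.60764378e-01 -3.70968836e-04 -9.65402404e-01]
 [ 9.65401900e-01 -9.90922587e-04  2.60764623e-01]
 [-1.05337460e-03 -9.99999440e-01  9.97367069e-05]]
```

View pics/top0.png

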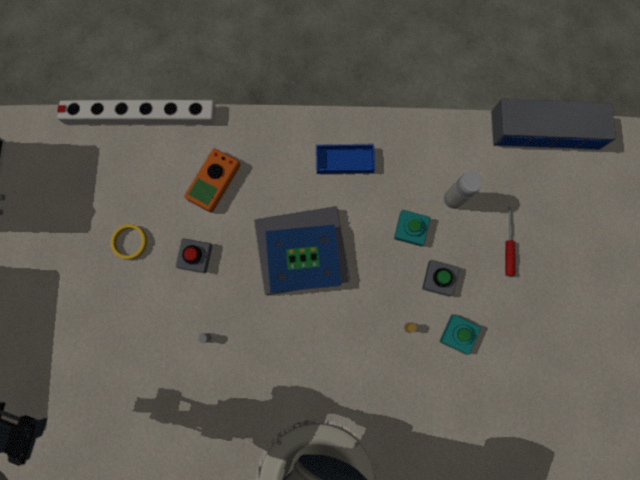

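View pics/side0.png

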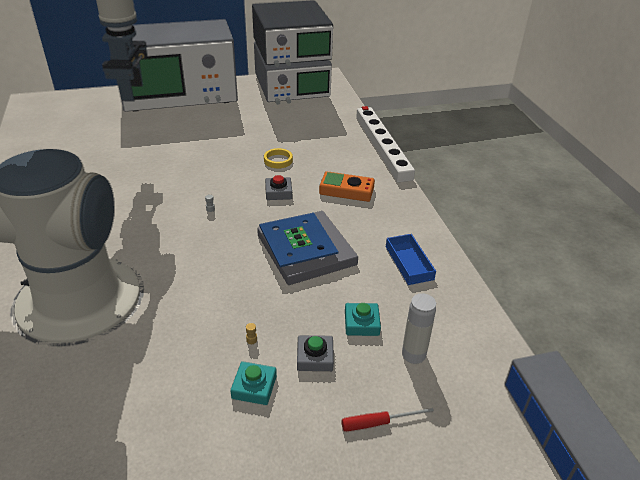

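The green-topped candidates in the top view are the grey box at (443,277) and the turquoise boxes at (414,227) and (463,335). By the description, the grey one is start. The red-topped box at (192,255) is stop. The plate is blue at about (303,257). The blue tray at (345,158) is a bystander.

Run:
```python
from h import *
t=cv2.imread("pics/top0.png"); s=cv2.imread("pics/side0.png")
a=cv2.resize(t[195:305,240:480],None,fx=3.3,fy=3.3,interpolation=cv2.INTER_CUBIC)
b=cv2.resize(s[200:385,225:400],None,fx=4.5/1.0*0.7,fy=4.5*.7,interpolation=cv2.INTER_CUBIC)
a=np.clip(a.astype(float)*1.6,0,255).astype(np.uint8)
cv2.imwrite("pics/ca.png",a);cv2.imwrite("pics/cb.png",b)
hsv=cv2.cvtColor(t,cv2.COLOR_BGR2HSV)
m=cv2.inRange(hsv,(100,120,40),(125,255,255)); m[:, :240]=0;m[:200]=0;m[310:]=0;m[:,360:]=0
c=max(cv2.findContours(m,0,2)[0],key=cv2.contourArea); r=cv2.minAreaRect(c); bx=cv2.boxPoints(r)
print("plate px",r,bx.round(1).tolist()); P=onplane("top",bx,.05); print(P.round(4),P.mean(0),[np.linalg.norm(P[i]-P[i-1]) for i in range(4)],[np.degrees(np.arctan2(*(P[i]-P[i-1])[::-1])) for i in range(4)])
hh=hsv
g=cv2.inRange(hh,(50,120,60),(75,255,255))
for c in cv2.findContours(g,0,2)[0]:
    if cv2.contourArea(c)>40:
        M=cv2.moments(c);print("green",M['m10']/M['m00'],M['m01']/M['m00'],cv2.contourArea(c))
for uv in((443,277),(414,227),(463,335),(192,255)): print(uv,onplane("top",uv,.04))
print(hsv[219:225,335:345].tolist()[0])
```

```text
plate px ((302.5594177246094, 258.09405517578125), (61.393798828125, 70.54814147949219), 84.2894058227539) [[264.3999938964844, 231.10000610351562], [334.6000061035156, 224.0], [340.70001220703125, 285.1000061035156], [270.5, 292.1000061035156]]
[[ 0.5933  0.1386]
 [ 0.614  -0.032 ]
 [ 0.4654 -0.0486]
 [ 0.4455  0.1183]] [0.52954709 0.04408675] [np.float64(0.14922312256356843), np.float64(0.1717503097366816), np.float64(0.14948363108732327), np.float64(0.16805937259339568)] [np.float64(7.796908472703976), np.float64(-83.0919864198677), np.float64(-173.6194723203183), np.float64(96.81523689920206)]
green 463.85925925925926 334.4059259259259 112.5
green 443.525 276.55 100.0
green 302.4415954415954 258.24273504273503 292.5
green 414.0381426202321 225.06135986733 100.5
(443, 277) [[ 0.49004156 -0.29725879]]
(414, 227) [[ 0.61251218 -0.22812744]]
(463, 335) [[ 0.35164252 -0.34287226]]
(192, 255) [[0.53240616 0.31507879]]
[[135, 15, 69], [120, 11, 67], [138, 20, 64], [0, 9, 57], [17, 29, 61], [20, 32, 71], [18, 36, 71], [16, 39, 72], [21, 36, 71], [23, 28, 72]]
```

View pics/ca.png

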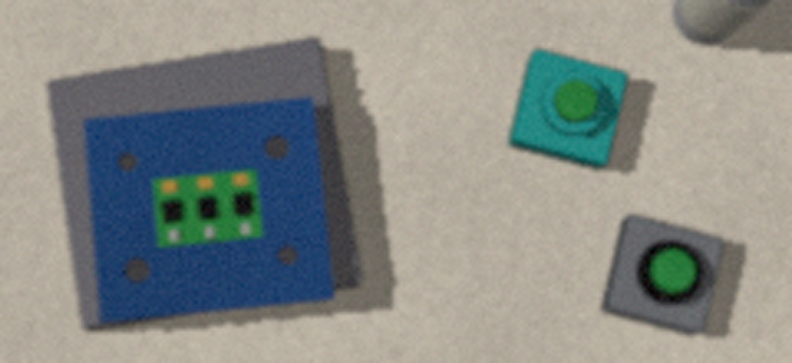

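View pics/cb.png

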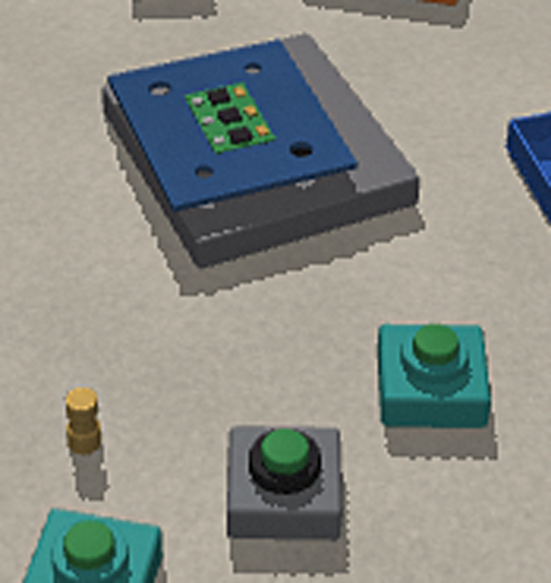

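```bash
cat >> h.py <<'E'
def rigid(L,W):
    "2D pose (x,y,yaw) with W ~ R L + t"
    l=L-L.mean(0); w=W-W.mean(0); a=np.arctan2((l[:,0]*w[:,1]-l[:,1]*w[:,0]).sum(),(l*w).sum())
    R=rot(a); t=W.mean(0)-R@L.mean(0); return t,a,np.linalg.norm(W-(L@R.T+t),axis=1)
def rot(a): return np.array([[np.cos(a),-np.sin(a)],[np.sin(a),np.cos(a)]])
def rect(x,y): return np.array([[x,y],[x,-y],[-x,-y],[-x,y]])/2000
def un(uv,s,o): return (np.array(uv,float)+.5)/s-.5+o
E
python3 - <<'E'
from h import *
F=rect(190,210); Pl=rect(150,170)
ft=un([(50,82),(318,39),(357,288),(87,326)],3.3,(240,195))
# side crop corners order +x+y,+x-y,-x-y,-x+y
fs=un([(305,36),(418,180),(199,240),(104,86)],3.15,(225,200))
ps_=un([(280,42),(356,164),(178,207),(108,77)],3.15,(225,200))
pt=np.array([[264.4,231.1],[334.6,224],[340.7,285.1],[270.5,292.1]])
for n,f,p in(("top",ft,pt),("side",fs,ps_)):
    a=rigid(F,onplane(n,f,.03)); b=rigid(Pl,onplane(n,p,.05))
    d=rot(-a[1])@(b[0]-a[0])
    print(n,"fix",a[0].round(4),np.degrees(a[1]).round(2),(a[2]*1e3).round(1),"plate",b[0].round(4),np.degrees(b[1]).round(2),(b[2]*1e3).round(1),"rel mm",(d*1e3).round(1))
    res=a if n=="top" else res
    im=cv2.imread(f"pics/{n}0.png"); S=4; 
    im=cv2.resize(im,None,fx=S,fy=S,interpolation=cv2.INTER_CUBIC)
    for (t,y,_),L,z,c in((a,F,.03,(0,255,255)),(b,Pl,.05,(0,0,255))):
        q=proj(n,np.c_[L@rot(y).T+t,np.full(4,z)])
        cv2.polylines(im,[np.int32((q+.5)*S-.5)],True,c,1)
    x0,y0=(245,200) if n=="top" else (250,200)
    cr=im[y0*S:(y0+105)*S,x0*S:(x0+(100 if n=="top" else 115))*S]; O=cr if n=="top" else np.hstack([O,cr])
O=cv2.resize(O,None,fx=.9,fy=.9)
cv2.imwrite("pics/ov.png",np.clip(O*1.5,0,255).astype(np.uint8)); print(O.shape)
# button centre, two-view
g=cv2.inRange(cv2.cvtColor(cv2.imread("pics/side0.png"),cv2.COLOR_BGR2HSV),(50,120,60),(75,255,255))
for c in cv2.findContours(g,0,2)[0]:
    if cv2.contourArea(c)>60:
        M=cv2.moments(c);u=(M['m10']/M['m00'],M['m01']/M['m00']);print("side green",u,[onplane("side",u,z).round(4).tolist() for z in(.03,.04,.05)])
print([onplane("top",(443.5,276.55),z).round(4).tolist() for z in(.03,.04,.05)])
E
```

```text
top fix [0.552  0.0488] 9.93 [2.9 2.8 4.6 5.6] plate [0.5296 0.0441] 6.97 [1.1 0.8 0.8 1.3] rel mm [-22.8  -0.8]
side fix [0.5498 0.0466] 10.24 [5.8 2.5 6.1 3.4] plate [0.5275 0.0417] 7.12 [2.4 2.3 3.1 0.5] rel mm [-22.9  -0.8]
(378, 774, 3)
side green (252.5679758308157, 372.47029204431016) [[[0.3522, -0.3292]], [[0.3514, -0.3371]], [[0.3506, -0.3449]]]
side green (315.02229654403567, 342.7447045707915) [[[0.4916, -0.2829]], [[0.4893, -0.2912]], [[0.4871, -0.2996]]]
side green (362.88888888888886, 308.887482419128) [[[0.6192, -0.2118]], [[0.6156, -0.2209]], [[0.612, -0.23]]]
side green (296.4613861386139, 238.26138613861386) [[[0.5291, 0.0641]], [[0.5264, 0.0521]], [[0.5238, 0.0401]]]
[[[0.4922, -0.3011]], [[0.4912, -0.2985]], [[0.4901, -0.2959]]]
```

View pics/ov.png

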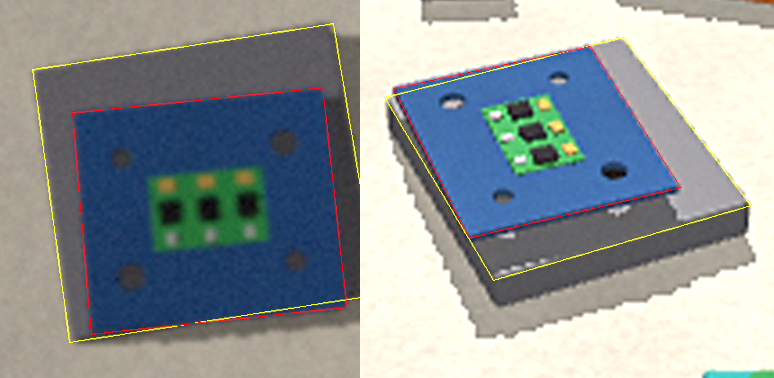

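Both views agree. The plate sits at (-22.8, -0.8) mm and -3° relative to the fixture. I'll push from -x with the two open fingertips squared to the fixture, stop a little short, then check.

```bash
cat >> h.py <<'E'
FT=np.array([.551,.0477]); FY=np.radians(10.08)
def ori(a):  # jaws along direction a+90deg, fingers down
    c,s=np.cos(a),np.sin(a); return np.array([[-s,0,-c],[c,0,-s],[0,-1,0]])
def fx(x,y,z): return np.r_[FT+rot(FY)@np.array([x,y])/1000,z]
def plate(n,im,z=.05):
    hsv=cv2.cvtColor(im,cv2.COLOR_BGR2HSV); m=cv2.inRange(hsv,(100,120,40),(125,255,255))
    x0,x1,y0,y1=(240,365,195,310) if n=="top" else (235,365,200,300)
    k=np.zeros_like(m);k[y0:y1,x0:x1]=m[y0:y1,x0:x1]; k=cv2.morphologyEx(k,cv2.MORPH_CLOSE,np.ones((3,3)))
    c=cv2.convexHull(max(cv2.findContours(k,0,2)[0],key=cv2.contourArea)).reshape(-1,2).astype(np.float32)
    w=onplane(n,c,z); r=cv2.minAreaRect((w*1000).astype(np.float32)); b=cv2.boxPoints(r)/1000
    best=min((rigid(rect(150,170),np.roll(q,i,0)) for q in(b,b[::-1]) for i in range(4)),key=lambda t:t[2].sum()+(abs(t[1]-FY)>.6))
    return (rot(-FY)@(best[0]-FT)*1e3).round(1),np.degrees(best[1]-FY).round(2),np.round(r[1],1)
E
python3 - <<'E'
from h import *
for n in("top","side"): print(n,plate(n,cv2.imread(f"pics/{n}0.png")))
O=ori(FY)
ctrl.goto(fx(-140,-1,.15),O); ctrl.command_gripper(1.0)
ctrl.move_l(fx(-140,-1,.041)); print(ctrl.current_t(),ctrl.current_tool_pos(),ctrl.current_contact_force())
print(ctrl.move_l(fx(-101,-1,.041),vel=.04,contact_N=30),ctrl.current_contact_force(),ctrl.current_tool_pos())
for n in("top","side"): print(n,plate(n,shot(n,n+"1")))
s=cv2.imread("pics/side1.png")[190:310,230:390]; t=cv2.imread("pics/top1.png")[190:310,220:380]
cv2.imwrite("pics/v1.png",cv2.resize(np.hstack([t,s]),None,fx=2.5,fy=2.5,interpolation=cv2.INTER_CUBIC)); print(ctrl.current_t())
E
```

```text
top (array([-21.8,  -0. ]), np.float64(-3.3), array([149.3, 168.9]))
side (array([-25.2,  -2.3]), np.float64(-3.1), array([150.2, 174.1]))
3.4583 [0.41358192 0.02221942 0.04142129] [ 0.15341466  0.12129528 -0.0204696 ]
False [-2.52578207 -0.00648695  0.02130132] [0.45165231 0.02909267 0.04098834]
top (array([32.8,  4.2]), np.float64(-0.66), array([ 69.3, 168.4]))
side (array([-11.4,   2. ]), np.float64(0.2), array([150.4, 173.7]))
4.6833
```

View pics/v1.png

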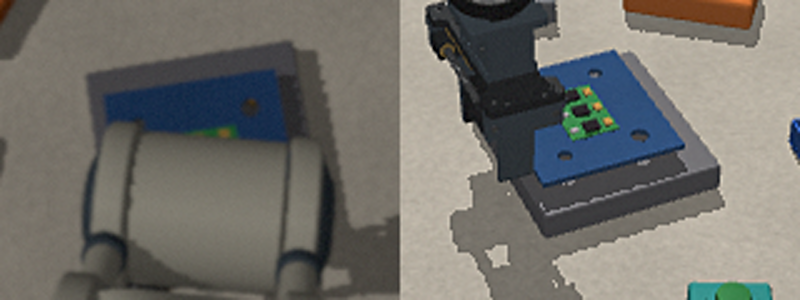

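The plate is now square, about 9 mm short in x and about 3.5 mm too far in +y. Next I'll back off, re-measure from the +y side, and nudge it in -y.

Run:
```python
from h import *
ctrl.move_l(fx(-115,-1,.041)); ctrl.move_l(fx(-115,-1,.13))
q=ctrl.current_q(); A=fx(-9,135,.13)
c=[(np.abs(np.array(k)-q).max(),a) for a in(FY+np.pi/2,FY-np.pi/2) if (k:=ctrl.ik(A,ori(a))) is not None]
print(c); a=min(c)[1]
ctrl.goto(A,ori(a)); print(ctrl.current_t())
for n in("top","side"): print(n,plate(n,shot(n,n+"2")))
ctrl.move_l(fx(-9,135,.041)); print(ctrl.current_tool_pos(),ctrl.current_t(),a)
s=cv2.imread("pics/side2.png")[190:310,230:390]; t=cv2.imread("pics/top2.png")[190:310,220:380]
cv2.imwrite("pics/v2.png",cv2.resize(np.hstack([t,s]),None,fx=2.5,fy=2.5,interpolation=cv2.INTER_CUBIC))
```

```text
[(np.float64(107.14160311134218), np.float64(-1.3948671381938682))]
7.375
top (array([-7.7,  4.6]), np.float64(-0.06), array([149.1, 168.3]))
side (array([-11.3,   2.1]), np.float64(0.17), array([150.4, 173.8]))
[0.51892887 0.1791014  0.04159568] 8.2167 -1.3948671381938682
```

View pics/v2.png

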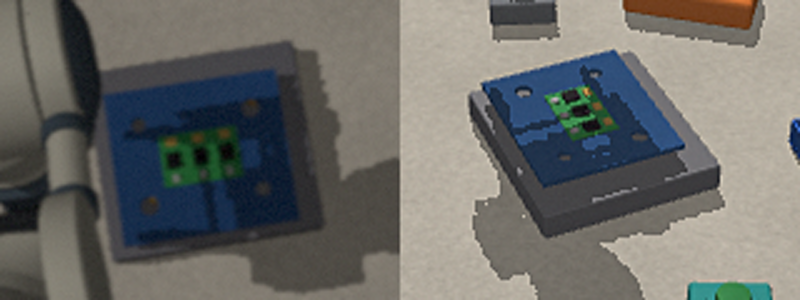

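Run:
```python
from h import *
print(ctrl.move_l(fx(-9,108,.041),vel=.06,contact_N=20))
print(ctrl.move_l(fx(-9,101,.041),vel=.02,contact_N=30),ctrl.current_contact_force())
ctrl.move_l(fx(-9,120,.041)); ctrl.move_l(fx(-9,135,.12))
for n in("top","side"): print(n,plate(n,shot(n,n+"3")))
O=ori(FY)
ctrl.goto(fx(-130,0,.12),O); ctrl.move_l(fx(-130,0,.041)); ctrl.move_l(fx(-104,0,.041),vel=.05,contact_N=30)
for x in(-100,-98,-96,-94,-92,-91):
    r=ctrl.move_l(fx(x,0,.041),vel=.02,contact_N=30); 
    im=shot("side",f"s{-x}"); print(x,r,ctrl.current_contact_force().round(1),plate("side",im),plate("side",im,.036))
print(ctrl.current_t())
s=im[190:310,230:390]; cv2.imwrite("pics/v3.png",cv2.resize(s,None,fx=4,fy=4,interpolation=cv2.INTER_CUBIC))
```

```text
False
False [ 0.26253988 -0.32427502 -0.43255995]
top (array([-7.7, -2.9]), np.float64(0.05), array([149.2, 168.8]))
side (array([-11.2,  -5. ]), np.float64(0.03), array([150.5, 173.9]))
-100 False [-0.1 -0.4 -0.5] (array([-10.2,  -5.1]), np.float64(0.17), array([150.3, 173.9])) (array([-3.3, 10.8]), np.float64(0.17), array([152.6, 176.5]))
-98 False [-3.6  0.4 -1. ] (array([-8.5, -5. ]), np.float64(0.13), array([150.5, 173.8])) (array([-1.6, 10.8]), np.float64(0.13), array([152.8, 176.4]))
-96 False [-0.8 -0.9 -0.5] (array([-6. , -5.6]), np.float64(0.06), array([150.3, 172.9])) (array([ 0.9, 10.2]), np.float64(0.06), array([152.5, 175.5]))
-94 False [-0.2  0.1  0.4] (array([ -7.7, -16.7]), np.float64(1.49), array([148.4, 171.2])) (array([-0.8, -1. ]), np.float64(1.49), array([150.7, 173.7]))
-92 False [-0.5  0.3 -0.2] (array([ -7.7, -16.7]), np.float64(1.44), array([148.4, 171.1])) (array([-0.8, -1. ]), np.float64(1.44), array([150.7, 173.7]))
-91 False [-0.3  0.9 -0.2] (array([ -7.8, -16.8]), np.float64(1.63), array([148.4, 171.1])) (array([-0.9, -1.1]), np.float64(1.63), array([150.6, 173.6]))
15.325
```

View pics/v3.png

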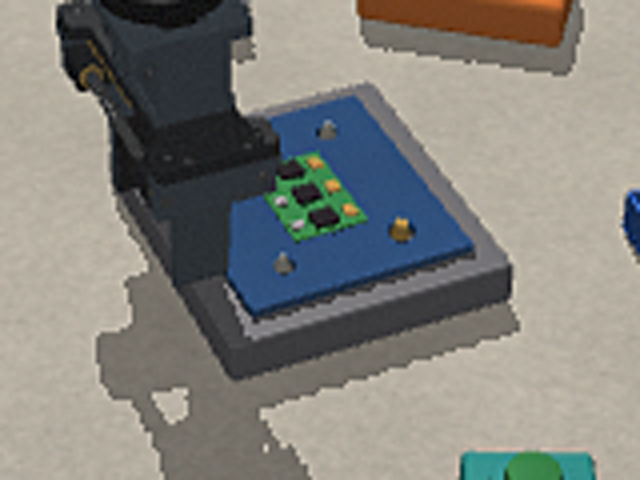

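The plate dropped and all visible posts stand through its holes. Next I'll retract, check it's seated with the arm clear of the view, and go above the start button.

Run:
```python
from h import *
ctrl.move_l(fx(-115,0,.041)); ctrl.move_l(fx(-115,0,.15)); ctrl.command_gripper(0.0)
ctrl.goto([.4886,-.2978,.12],ori(0)); print(ctrl.current_tool_pos(),ctrl.current_t())
for n in("top","side"): im=shot(n,n+"4"); print(n,plate(n,im,.036))
s=cv2.imread("pics/side4.png")[190:390,230:410]; t=cv2.imread("pics/top4.png")[190:390,240:440]
cv2.imwrite("pics/v4.png",cv2.resize(np.hstack([t,s]),None,fx=2.1,fy=2.1,interpolation=cv2.INTER_CUBIC))
```

```text
[ 0.4886709  -0.29659561  0.12009833] 19.125
top (array([15. ,  1.4]), np.float64(1.54), array([124.6, 168.9]))
side (array([-63.1,  20.7]), np.float64(-19.21), array([158.2,  63.5]))
```

View pics/v4.png

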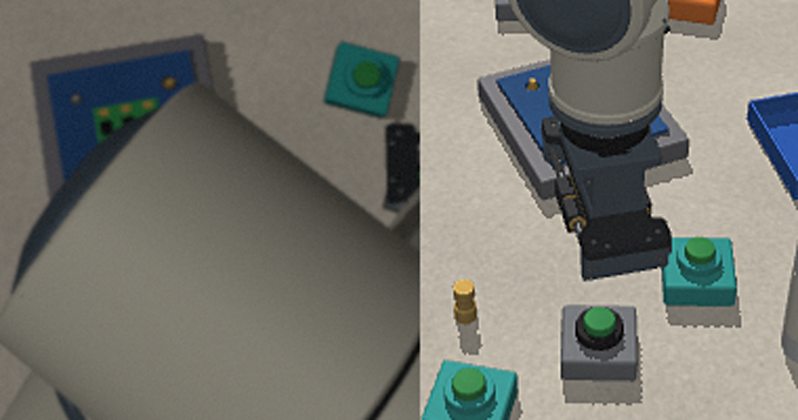

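The arm hides most of the plate here. Pressing the button before it's seated would fail the run, so I'll first move the arm clear and check that the plate is flat.

Run:
```python
from h import *
ctrl.move_l([.4886,-.2978,.2]); ctrl.movej([-75,28.281,77.091,0,74.628,-5.472])
print(ctrl.current_tool_pos(),ctrl.current_t())
for n in("top","side"):
    im=shot(n,n+"5"); print(n,[plate(n,im,z) for z in(.036,.050)])
s=cv2.imread("pics/side5.png")[200:295,245:370]; t=cv2.imread("pics/top5.png")[200:295,245:360]
cv2.imwrite("pics/v5.png",cv2.resize(np.hstack([t,s]),None,fx=3.3,fy=3.3,interpolation=cv2.INTER_CUBIC))
```

```text
[ 0.21901383 -0.58520101  0.21367574] 21.825
top [(array([3. , 0.8]), np.float64(1.22), array([149. , 169.4])), (array([0.7, 0.6]), np.float64(1.22), array([147.2, 167.4]))]
side [(array([-0.9, -1.1]), np.float64(1.56), array([150.7, 173.8])), (array([ -7.8, -16.8]), np.float64(1.56), array([148.5, 171.2]))]
```

View pics/v5.png

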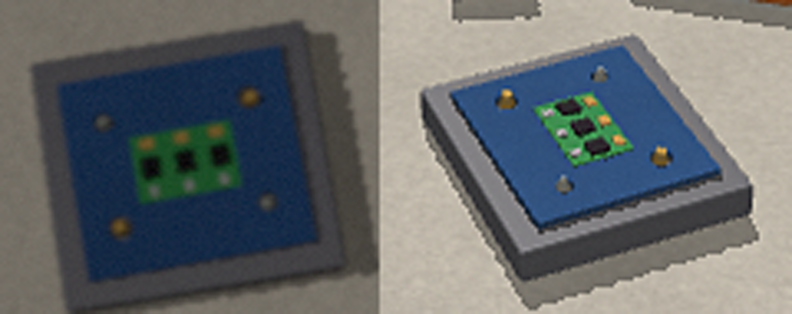

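The plate is seated. All four posts come through the holes with an even bed margin, and the two views agree at the 36 mm plane with the same offset between them as before. Now I'll press start.

Run:
```python
from h import *
ctrl.goto([.4886,-.2978,.10],ori(0)); ctrl.move_l([.4886,-.2978,.06],vel=.06,contact_N=5)
f0=ctrl.current_contact_force()
r=ctrl.move_l([.4886,-.2978,.030],vel=.015,contact_N=12); 
print(r,ctrl.current_tool_pos(),ctrl.current_contact_force()-f0,ctrl.current_t())
ctrl.sleep(.3); print(ctrl.current_tool_pos(),ctrl.current_contact_force()-f0)
im=shot("side","press"); cv2.imwrite("pics/v6.png",cv2.resize(im[290:390,240:400],None,fx=4,fy=4,interpolation=cv2.INTER_CUBIC))
ctrl.move_l([.4886,-.2978,.20],vel=.1); ctrl.movej([-75,28.281,77.091,0,74.628,-5.472]); ctrl.sleep(.3)
for n in("top","side"): print(n,plate(n,shot(n,n+"6"),.036))
print(ctrl.current_t(),ctrl.current_contact_force())
```

```text
True [ 0.48867743 -0.29786967  0.04610257] [-0.77007428  0.70130788 13.93928828] 25.7333
[ 0.48868978 -0.29788279  0.04607033] [-1.68192145  1.43691227 14.30321252]
top (array([3., 1.]), np.float64(1.32), array([148.7, 169.1]))
side (array([-0.9, -1.1]), np.float64(1.56), array([150.7, 173.8]))
30.0917 [-0.26452205  0.6811524   0.66199976]
```

View pics/v6.png

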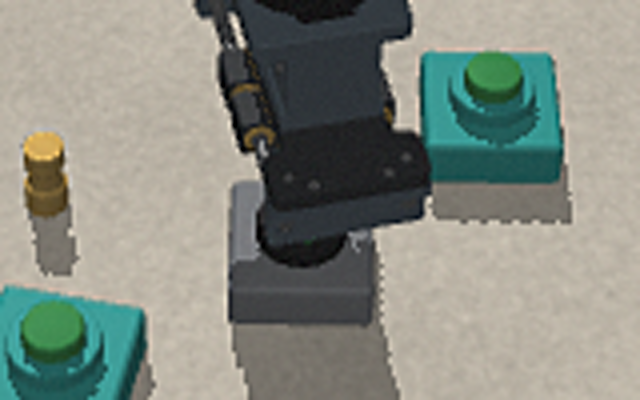

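View pics/side6.png

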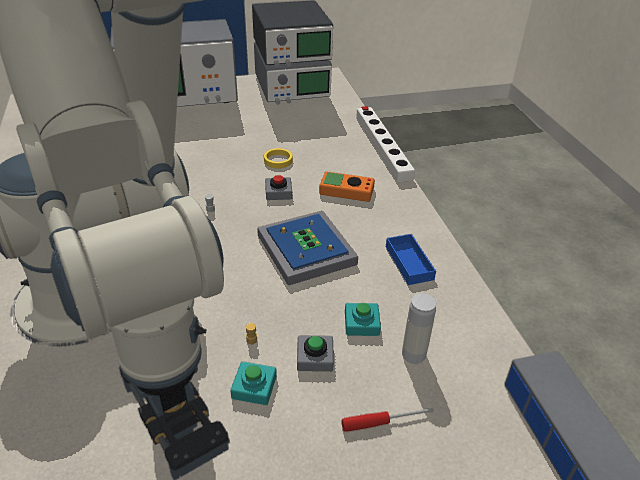

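The press stopped at 14 N. To confirm that was the button's own end stop after full travel, I'll press again and record force against depth.

Run:
```python
from h import *
ctrl.goto([.4886,-.2978,.10],ori(0)); ctrl.move_l([.4886,-.2978,.058],vel=.08,contact_N=5); ctrl.sleep(.2)
f0=ctrl.current_contact_force()
for z in np.arange(.056,.0439,-.001):
    r=ctrl.move_l([.4886,-.2978,z],vel=.03,contact_N=15); ctrl.sleep(.1)
    f=(ctrl.current_contact_force()-f0)[2]; print(round(ctrl.current_tool_pos()[2],4),round(f,2))
    if f>15: break
ctrl.move_l([.4886,-.2978,.20],vel=.1); ctrl.movej([-75,28.281,77.091,0,74.628,-5.472]); ctrl.sleep(.3)
for n in("top","side"):
    im=shot(n,n+"7"); print(n,plate(n,im,.036))
g=lambda p:cv2.inRange(cv2.cvtColor(cv2.imread(p),cv2.COLOR_BGR2HSV),(50,120,60),(75,255,255))[325:360,295:335]
for p in("pics/side0.png","pics/side7.png"): print(cv2.moments(g(p),True)['m01']/cv2.moments(g(p),True)['m00'])
print(ctrl.current_t())
```

```text
0.056 -0.46
0.055 -0.03
0.054 -0.98
0.053 -0.07
0.0521 0.47
0.051 0.77
0.05 1.49
0.049 1.98
0.048 3.24
0.047 3.78
0.0462 7.91
0.0459 22.03
top (array([2.9, 1. ]), np.float64(1.4), array([149.2, 169. ]))
side (array([-0.9, -1.1]), np.float64(1.56), array([150.7, 173.8]))
17.748538011695906
17.770588235294117
41.1
```

The force climbs as a spring from z ≈ 0.052 to about 4 N at 0.046, then hits a hard stop, which is the full 6 mm of travel. The button is back at its starting height and the plate hasn't moved.

```bash
python3 -c "
from h import *
ctrl.sign_off(); print(ctrl.current_t())"
```

```text
the job is handed in; nothing more can be done
the job is handed in; nothing more can be done
```

The plate is seated on the locating pins, and the start button was pressed all the way in and released. I handed the job in at about 41 s of the 72 s allowed; sign-off gives no verdict.

- **Seating:** I pushed the plate with the two open fingertips, first towards +x, then in -y, then +x again until it dropped. With the arm clear, both cameras showed all four posts through the holes. They agreed that the top is at 36 mm, which means it lies flat on the bed.
- **Button:** I pressed start twice. The second press was only to confirm full travel: the force rose like a spring over about 6 mm to about 4 N, then hit a hard stop. Afterwards the button was back at its original height in the picture.
- **Other items:** I never went near the stop button. In the side view after the first press, the other things on the bench looked unmoved; I did not measure them.
- **Disagreements:** The two cameras differ by about 4 mm in x and 2 mm in y, as they did before I moved anything. The seated plate reads about 1.4° off my fixture angle. I put that down to my angle estimate and pin play, because the bed margin looks even all round.

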